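# Rake out the pumice in an annealing tray

### The arm

A 6-joint arm with a two-finger parallel gripper is mounted at the origin on a cart in front of the work surface, level with it; the furniture and walls round the work are solid. World frame = base frame: x ahead of the robot, y to its left, z up, the work surface at z = 0. Lengths are in m, angles in rad, forces in N, time in s.
With the tool pointing down it reaches from about 0.3 to 0.875 m from the base axis. Payload 6.4 kg.
Tool frame: the origin (TCP) lies midway between the tips of the shut fingers; the grasp point (between the pads) lies 19 mm behind it; z points along the fingers, y is the line along which they close (so a half turn about z gives the same grasp; the last joint's range is limited). The gripper opens to 85 mm and grips with 20 to 120 N. Pads are 22 mm wide; open, the fingers measure 114 mm over their backs; the gripper's body (76 mm by 85 mm) begins 54 mm behind the grasp point. The pads swing forward as they close: fully open they stand 13 mm farther back than shut.
Start: joints at [-0.206, 0.181, 1.607, -0, 1.354, -0.206], TCP at [0.575, 0, 0.231] pointing down, gripper open.
Joint ranges: [-2.99, 2.99], [-0.89, 2.07], [0.3, 2.58], [-1.14, 4.28], [0, 2.63], [-3.12, 3.12]. Speed limits (rad/s): [2.57, 2.57, 3.01, 3.14, 3.14, 3.14].

### API

Orientations are given as a unit quaternion [w, x, y, z].
In Python, from bench import sensors, vision, ctrl gives the robot as it stands.
- The arm moves only by the tool carry_out, never from a script. Its argument "deltas" is text: rows parted by semicolons, each of 7 numbers parted by spaces: the shift along the tool's x, y, z in mm, then the turn, a rotation vector about the tool's x, y, z in rad, then the closure, from 0 (fully open) to 1 (shut). In form: tx ty tz ax ay az claw; .... A call has 1 to 12 rows; each row is the pose to reach, as a shift and turn from the pose commanded when the call began, along the tool's axes at that moment; what a row does not reach only later rows make up. A row lasts 1/8 s, in which the tool goes at most 62.5 mm and 10.7 degrees, less where a joint would pass 70% of its speed; a pose out of reach is approached as far as the arm can. A call with a gripper value outside its range is refused whole. The fingers move at their own pace and stop on an object; the grip force is fixed at half the most. Time passes only in rows, so rows that repeat a pose let the fingers close. It gives the time, the measured TCP pose, the force, the opening and the grip force at its end, in the units of the state.
- sensors.get_obs(): the state, without advancing time (a new reading comes with each control period).
- vision.camera(name): name is "scene" or "side" or "wrist"; returns the picture (384x512x3 uint8, blue, green, red); there is no depth.
- vision.camera_model(name): a dict with "K" (3x3 intrinsics, pixels), "extrinsics" (4x4, takes a point from world to camera coordinates); the wrist camera has in their place "hand_eye" (4x4, takes a point from camera to tool coordinates, whose origin is the TCP and whose axes are the flange's). Camera axes: x right, y down, z forward; pixel columns grow to the right and rows downward; lengths in m; the calibration is good to about 2 mm. A picture is of the moment at which its call begins: read the wrist's pose just before it. camera_model takes no time and is no camera call.
- ctrl.hand_in(): hands the job in; it is judged then, once.
The state is a dict: "time_s": time; "q": joint angles; "dq": joint speeds; "joint_efforts": joint torques, N m; "eef_pos": TCP position; "eef_rot": TCP orientation; "wrist_force": force on the tool from outside, world axes, zero at the start; "torque": the same for the moment, N m; "opening": opening from 0.0 (shut) to 1.0 (fully open); "grasp_force": force on a finger pad.
Only numpy, scipy, OpenCV 4.12 (cv2) and the standard library are available. Lean on these libraries where they do the work, as an engineer would, in place of code of your own. Each camera call takes 0.05 s, during which the arm holds its last target. There are 200 camera calls.

### The job

Take the rake from its stand and rake the pumice lumps, now all at one end of the steel annealing tray, into an even single layer, about three lumps at the middle of each third of the tray's length. Draw the rake from the full end through the middle to the bare end with its tines resting lightly on the warped bed, following its rise and fall: never press hard on the tray (12 N is too much). Then hang the rake back in its stand; leave the bottle, the tin and the tweezers where they are.

Things in the scene. Friction and masses are not known exactly. Their poses are not given: they have to be found in the camera images.
- tray: Fixed dark steel tray, inside 300 mm long (x) by 124 mm wide (y), 4 mm walls, rim 44 mm above its origin (centre of the underside, on the bench). The bed is heat-warped: level across y, but along x it rises and falls smoothly between 11 and 21 mm above the origin (slopes to 8 degrees), where is not told. Lumps lie in three rows at the -x end, the rest is bare. Middles of its thirds: x = -100, 0, +100 mm.
- rake_grip (a point): Centre of the rake's upright pale wooden grip: 16 mm thick (rake x), 36 mm wide (rake y), 52 mm tall; pinch it from above across the 16 mm. Below it an aluminium cross bar, 136 mm long (rake y), 12 mm thick, 10 mm high, its underside 38 mm below this point. Tine tips are 98 mm below this point. z up.
- rake: The rake, 180 g. Origin midway between the end tines, level with their tips; x: the way it is drawn, y: width, z: up. Steel comb 104 mm wide, 12 mm thick, with seven round tines (6 mm thick, 24 mm long, 16 mm apart). The comb is sprung: it slides up by at most 12 mm, yielding from about 1.6 N and then 2 N more per mm.
- torch_stand_b: Fixed steel torch bracket on the bench between tray and rake stand: base strip 257 mm long (x) by 70 mm wide (y), origin at its middle; at its far end (x = +128 mm) a thin upright plate, 70 mm wide and 206 mm tall; at its near end a lip 40 mm high. Carry the rake over the strip, well in front of the plate.
- rake_bar (a point): Centre of the underside of the rake's cross bar, 60 mm above the tine tips when the comb is not pressed.
- stand_seat (a point): Fixed wooden rake stand: point midway between the tops of its two uprights, 78 mm above the bench, where the bar's underside centre lies when hung. y: upright to upright, along the bar; z up. Uprights 112 mm apart inside; brass cheeks 12 mm high on them, 19 mm apart, take the 12 mm bar. The comb hangs between, tips 10 mm over the base. Rake starts here, axes parallel; lifts straight up.
- lump_1_center (a point): Centre of a white pumice lump, faceted, about 26 mm across and 20 mm high, centre 10 mm above the bed, 10 to 20 g, in row 1 of 3 (row 1 at the tray's -x end wall, row 3 nearest the middle; rows about 43 mm apart).
- lump_2_center (a point): Centre of a reddish-brown pumice lump, faceted, about 26 mm across and 20 mm high, centre 10 mm above the bed, 10 to 20 g, in row 1 of 3 (row 1 at the tray's -x end wall, row 3 nearest the middle; rows about 43 mm apart).
- lump_3_center (a point): Centre of a grey pumice lump, faceted, about 26 mm across and 20 mm high, centre 10 mm above the bed, 10 to 20 g, in row 1 of 3 (row 1 at the tray's -x end wall, row 3 nearest the middle; rows about 43 mm apart).
- lump_4_center (a point): Centre of a reddish-brown pumice lump, faceted, about 26 mm across and 20 mm high, centre 10 mm above the bed, 10 to 20 g, in row 2 of 3 (row 1 at the tray's -x end wall, row 3 nearest the middle; rows about 43 mm apart).
- lump_5_center (a point): Centre of a grey pumice lump, faceted, about 26 mm across and 20 mm high, centre 10 mm above the bed, 10 to 20 g, in row 2 of 3 (row 1 at the tray's -x end wall, row 3 nearest the middle; rows about 43 mm apart).
- lump_6_center (a point): Centre of a white pumice lump, faceted, about 26 mm across and 20 mm high, centre 10 mm above the bed, 10 to 20 g, in row 2 of 3 (row 1 at the tray's -x end wall, row 3 nearest the middle; rows about 43 mm apart).
- lump_7_center (a point): Centre of a grey pumice lump, faceted, about 26 mm across and 20 mm high, centre 10 mm above the bed, 10 to 20 g, in row 3 of 3 (row 1 at the tray's -x end wall, row 3 nearest the middle; rows about 43 mm apart).
- lump_8_center (a point): Centre of a white pumice lump, faceted, about 26 mm across and 20 mm high, centre 10 mm above the bed, 10 to 20 g, in row 3 of 3 (row 1 at the tray's -x end wall, row 3 nearest the middle; rows about 43 mm apart).
- lump_9_center (a point): Centre of a reddish-brown pumice lump, faceted, about 26 mm across and 20 mm high, centre 10 mm above the bed, 10 to 20 g, in row 3 of 3 (row 1 at the tray's -x end wall, row 3 nearest the middle; rows about 43 mm apart).
- bottle: Bystander: small brown glass bottle, 42 mm wide, 76 mm tall, loose behind the tray; origin at the centre of its underside.
- tin: Bystander: round grey tin, 76 mm wide, 32 mm tall, loose behind the tray; origin at the centre of its underside.
- tweezers: Bystander: tweezers with red grips, 162 x 29 x 10 mm, lying loose on the bench beside the rake stand; origin at the centre of its underside.
Mind the look-alikes: they are no part of the job. What is shaped like the rake but green is not meant.

How it is judged:
On the way, in this order (a step that is already met when the one before it is completed fails the run):
1. the tines rest on the bed in the full part of the tray (touching it with more than 0.7 N, tray x below -35 mm) (contact force between rake and tray above 0.7 N and z of rake_bar in the frame of tray below 0.085 m and x of rake_bar in the frame of tray between -0.15 and -0.035 m), for 0.15 s.
2. the tines drag on the bed towards the middle (touching with more than 0.7 N, tray x between -25 and +5 mm) (contact force between rake and tray above 0.7 N and z of rake_bar in the frame of tray below 0.085 m and x of rake_bar in the frame of tray between -0.025 and 0.005 m), for 0.1 s.
3. and past the middle (touching with more than 0.7 N, tray x between 10 and 40 mm) (contact force between rake and tray above 0.7 N and z of rake_bar in the frame of tray below 0.085 m and x of rake_bar in the frame of tray between 0.01 and 0.04 m), for 0.1 s.
4. and in the bare part (touching with more than 0.7 N, tray x above 45 mm), with at least one lump raked beyond x = 55 mm (contact force between rake and tray above 0.7 N and z of rake_bar in the frame of tray below 0.085 m and x of any of lump_1_center, lump_2_center, lump_3_center, lump_4_center, lump_5_center, lump_6_center, lump_7_center, lump_8_center, lump_9_center in the frame of tray above 0.055 m and x of rake_bar in the frame of tray between 0.045 and 0.15 m), for 0.1 s.
At the end, for the whole second after the job is handed in: All nine lumps lie in the tray in one layer (centres 16 to 36.5 mm above its underside), two or more about the middle of each third (x under -65, -35 to 35, over 65 mm); the rake hangs in its stand, bar within 10 mm of the seat, tilt under 0.12 rad, released and at rest (z of lump_1_center in the frame of tray between 0.016 and 0.0365 m and z of lump_2_center in the frame of tray between 0.016 and 0.0365 m and z of lump_3_center in the frame of tray between 0.016 and 0.0365 m and z of lump_4_center in the frame of tray between 0.016 and 0.0365 m and z of lump_5_center in the frame of tray between 0.016 and 0.0365 m and z of lump_6_center in the frame of tray between 0.016 and 0.0365 m and z of lump_7_center in the frame of tray between 0.016 and 0.0365 m and z of lump_8_center in the frame of tray between 0.016 and 0.0365 m and z of lump_9_center in the frame of tray between 0.016 and 0.0365 m and ((x of lump_1_center in the frame of tray below -0.065 m and (x of lump_2_center in the frame of tray below -0.065 m or x of lump_3_center in the frame of tray below -0.065 m or x of lump_4_center in the frame of tray below -0.065 m or x of lump_5_center in the frame of tray below -0.065 m or x of lump_6_center in the frame of tray below -0.065 m or x of lump_7_center in the frame of tray below -0.065 m or x of lump_8_center in the frame of tray below -0.065 m or x of lump_9_center in the frame of tray below -0.065 m)) or (x of lump_2_center in the frame of tray below -0.065 m and (x of lump_3_center in the frame of tray below -0.065 m or x of lump_4_center in the frame of tray below -0.065 m or x of lump_5_center in the frame of tray below -0.065 m or x of lump_6_center in the frame of tray below -0.065 m or x of lump_7_center in the frame of tray below -0.065 m or x of lump_8_center in the frame of tray below -0.065 m or x of lump_9_center in the frame of tray below -0.065 m)) or (x of lump_3_center in the frame of tray below -0.065 m and (x of lump_4_center in the frame of tray below -0.065 m or x of lump_5_center in the frame of tray below -0.065 m or x of lump_6_center in the frame of tray below -0.065 m or x of lump_7_center in the frame of tray below -0.065 m or x of lump_8_center in the frame of tray below -0.065 m or x of lump_9_center in the frame of tray below -0.065 m)) or (x of lump_4_center in the frame of tray below -0.065 m and (x of lump_5_center in the frame of tray below -0.065 m or x of lump_6_center in the frame of tray below -0.065 m or x of lump_7_center in the frame of tray below -0.065 m or x of lump_8_center in the frame of tray below -0.065 m or x of lump_9_center in the frame of tray below -0.065 m)) or (x of lump_5_center in the frame of tray below -0.065 m and (x of lump_6_center in the frame of tray below -0.065 m or x of lump_7_center in the frame of tray below -0.065 m or x of lump_8_center in the frame of tray below -0.065 m or x of lump_9_center in the frame of tray below -0.065 m)) or (x of lump_6_center in the frame of tray below -0.065 m and (x of lump_7_center in the frame of tray below -0.065 m or x of lump_8_center in the frame of tray below -0.065 m or x of lump_9_center in the frame of tray below -0.065 m)) or (x of lump_7_center in the frame of tray below -0.065 m and (x of lump_8_center in the frame of tray below -0.065 m or x of lump_9_center in the frame of tray below -0.065 m)) or (x of lump_8_center in the frame of tray below -0.065 m and x of lump_9_center in the frame of tray below -0.065 m)) and ((x of lump_1_center in the frame of tray between -0.035 and 0.035 m and (x of lump_2_center in the frame of tray between -0.035 and 0.035 m or x of lump_3_center in the frame of tray between -0.035 and 0.035 m or x of lump_4_center in the frame of tray between -0.035 and 0.035 m or x of lump_5_center in the frame of tray between -0.035 and 0.035 m or x of lump_6_center in the frame of tray between -0.035 and 0.035 m or x of lump_7_center in the frame of tray between -0.035 and 0.035 m or x of lump_8_center in the frame of tray between -0.035 and 0.035 m or x of lump_9_center in the frame of tray between -0.035 and 0.035 m)) or (x of lump_2_center in the frame of tray between -0.035 and 0.035 m and (x of lump_3_center in the frame of tray between -0.035 and 0.035 m or x of lump_4_center in the frame of tray between -0.035 and 0.035 m or x of lump_5_center in the frame of tray between -0.035 and 0.035 m or x of lump_6_center in the frame of tray between -0.035 and 0.035 m or x of lump_7_center in the frame of tray between -0.035 and 0.035 m or x of lump_8_center in the frame of tray between -0.035 and 0.035 m or x of lump_9_center in the frame of tray between -0.035 and 0.035 m)) or (x of lump_3_center in the frame of tray between -0.035 and 0.035 m and (x of lump_4_center in the frame of tray between -0.035 and 0.035 m or x of lump_5_center in the frame of tray between -0.035 and 0.035 m or x of lump_6_center in the frame of tray between -0.035 and 0.035 m or x of lump_7_center in the frame of tray between -0.035 and 0.035 m or x of lump_8_center in the frame of tray between -0.035 and 0.035 m or x of lump_9_center in the frame of tray between -0.035 and 0.035 m)) or (x of lump_4_center in the frame of tray between -0.035 and 0.035 m and (x of lump_5_center in the frame of tray between -0.035 and 0.035 m or x of lump_6_center in the frame of tray between -0.035 and 0.035 m or x of lump_7_center in the frame of tray between -0.035 and 0.035 m or x of lump_8_center in the frame of tray between -0.035 and 0.035 m or x of lump_9_center in the frame of tray between -0.035 and 0.035 m)) or (x of lump_5_center in the frame of tray between -0.035 and 0.035 m and (x of lump_6_center in the frame of tray between -0.035 and 0.035 m or x of lump_7_center in the frame of tray between -0.035 and 0.035 m or x of lump_8_center in the frame of tray between -0.035 and 0.035 m or x of lump_9_center in the frame of tray between -0.035 and 0.035 m)) or (x of lump_6_center in the frame of tray between -0.035 and 0.035 m and (x of lump_7_center in the frame of tray between -0.035 and 0.035 m or x of lump_8_center in the frame of tray between -0.035 and 0.035 m or x of lump_9_center in the frame of tray between -0.035 and 0.035 m)) or (x of lump_7_center in the frame of tray between -0.035 and 0.035 m and (x of lump_8_center in the frame of tray between -0.035 and 0.035 m or x of lump_9_center in the frame of tray between -0.035 and 0.035 m)) or (x of lump_8_center in the frame of tray between -0.035 and 0.035 m and x of lump_9_center in the frame of tray between -0.035 and 0.035 m)) and ((x of lump_1_center in the frame of tray above 0.065 m and (x of lump_2_center in the frame of tray above 0.065 m or x of lump_3_center in the frame of tray above 0.065 m or x of lump_4_center in the frame of tray above 0.065 m or x of lump_5_center in the frame of tray above 0.065 m or x of lump_6_center in the frame of tray above 0.065 m or x of lump_7_center in the frame of tray above 0.065 m or x of lump_8_center in the frame of tray above 0.065 m or x of lump_9_center in the frame of tray above 0.065 m)) or (x of lump_2_center in the frame of tray above 0.065 m and (x of lump_3_center in the frame of tray above 0.065 m or x of lump_4_center in the frame of tray above 0.065 m or x of lump_5_center in the frame of tray above 0.065 m or x of lump_6_center in the frame of tray above 0.065 m or x of lump_7_center in the frame of tray above 0.065 m or x of lump_8_center in the frame of tray above 0.065 m or x of lump_9_center in the frame of tray above 0.065 m)) or (x of lump_3_center in the frame of tray above 0.065 m and (x of lump_4_center in the frame of tray above 0.065 m or x of lump_5_center in the frame of tray above 0.065 m or x of lump_6_center in the frame of tray above 0.065 m or x of lump_7_center in the frame of tray above 0.065 m or x of lump_8_center in the frame of tray above 0.065 m or x of lump_9_center in the frame of tray above 0.065 m)) or (x of lump_4_center in the frame of tray above 0.065 m and (x of lump_5_center in the frame of tray above 0.065 m or x of lump_6_center in the frame of tray above 0.065 m or x of lump_7_center in the frame of tray above 0.065 m or x of lump_8_center in the frame of tray above 0.065 m or x of lump_9_center in the frame of tray above 0.065 m)) or (x of lump_5_center in the frame of tray above 0.065 m and (x of lump_6_center in the frame of tray above 0.065 m or x of lump_7_center in the frame of tray above 0.065 m or x of lump_8_center in the frame of tray above 0.065 m or x of lump_9_center in the frame of tray above 0.065 m)) or (x of lump_6_center in the frame of tray above 0.065 m and (x of lump_7_center in the frame of tray above 0.065 m or x of lump_8_center in the frame of tray above 0.065 m or x of lump_9_center in the frame of tray above 0.065 m)) or (x of lump_7_center in the frame of tray above 0.065 m and (x of lump_8_center in the frame of tray above 0.065 m or x of lump_9_center in the frame of tray above 0.065 m)) or (x of lump_8_center in the frame of tray above 0.065 m and x of lump_9_center in the frame of tray above 0.065 m)) and distance between rake_bar and stand_seat below 0.01 m and angle between rake_grip's own z axis and vertical below 0.12 rad and linear speed of rake below 0.02 m/s); the robot touches nothing.
It fails at once if the rake presses on the tray with more than 12 N (contact force between rake and tray above 12 N).
It fails at once if the bottle is moved by more than 15 mm (distance of bottle from where it was at the start of the episode above 0.015 m).
It fails at once if the tin is moved by more than 15 mm (distance of tin from where it was at the start of the episode above 0.015 m).
It fails at once if the tweezers is moved by more than 15 mm (distance of tweezers from where it was at the start of the episode above 0.015 m).
It also fails if it takes over 72 s, if anything falls off the work surface, if the arm or the gripper's body presses on something with over 40 N, if the wrist force passes 120 N, or if a joint passes its speed limit or range.

## Working session

There is one attempt and no reset: what is moved stays moved. The work goes in short steps, Python scripts to look and compute and a tool call to move; the robot and the scene stay as the last step left them, time stands still between calls to the robot, and variables do not carry over. Pictures are saved under pics/ and viewed, at most 10 in all, crops included, and the job is handed in when it is done.

Besides the shell and the picture viewer there is one more tool, called after ">>>" as name(argument=value, ...), one argument or row to a line, values as JSON. carry_out: Moves the arm, as the interface text tells. Its arguments: {"type":"object","properties":{"deltas":{"type":"string"}},"required":["deltas"]}

```bash
mkdir -p pics; ls
python3 - <<'E'
from bench import sensors, vision
import cv2, numpy as np
o=sensors.get_obs(); print(o['time_s'],o['eef_pos'],o['eef_rot'],o['wrist_force'],o['opening'])
for n in ['scene','side']:
    cv2.imwrite(f'pics/{n}0.png',vision.camera(n)); m=vision.camera_model(n); print(n,m['K'],m['extrinsics'])
print(vision.camera_model('wrist'))
a=cv2.imread('pics/scene0.png');b=cv2.imread('pics/side0.png')
cv2.imwrite('pics/both.png',cv2.resize(a,(800,600)))
cv2.imwrite('pics/sideb.png',cv2.resize(b,(800,600)))
E
```

```text
pics
0.0 [5.74465825e-01 1.31156961e-04 2.30381538e-01] [-7.14665336e-04  7.07105660e-01  7.07107383e-01 -4.73841104e-04] [-0.15720617  0.43613664  0.51157007] 0.9996850147602441
scene [[459.58411587   0.         260.37161243]
 [  0.         459.58411587 191.02509014]
 [  0.           0.           1.        ]] [[-0.78032353 -0.62517773  0.01574764  0.5283299 ]
 [-0.36366425  0.4331386  -0.82470557  0.25995888]
 [ 0.50876664 -0.64926402 -0.56534303  1.40532311]
 [ 0.          0.          0.          1.        ]]
side [[347.4556328    0.         257.74056397]
 [  0.         347.4556328  195.67145663]
 [  0.           0.           1.        ]] [[ 0.93344847 -0.35826092  0.01797401 -0.51750827]
 [-0.23104611 -0.638808   -0.73385423  0.25413431]
 [ 0.27439323  0.68086229 -0.67906915  1.01220689]
 [ 0.          0.          0.          1.        ]]
{'K': array([[345.83357518,   0.        , 256.54214329],
       [  0.        , 345.83357518, 186.1759614 ],
       [  0.        ,   0.        ,   1.        ]]), 'hand_eye': array([[ 2.59071211e-04, -9.57862322e-01, -2.87227619e-01,
         7.30097277e-02],
       [ 9.99999712e-01,  4.53154517e-04, -6.09232849e-04,
         3.51579746e-04],
       [ 7.13719684e-04, -2.87227379e-01,  9.57862163e-01,
        -1.42483688e-01],
       [ 0.00000000e+00,  0.00000000e+00,  0.00000000e+00,
         1.00000000e+00]])}
```

View pics/both.png

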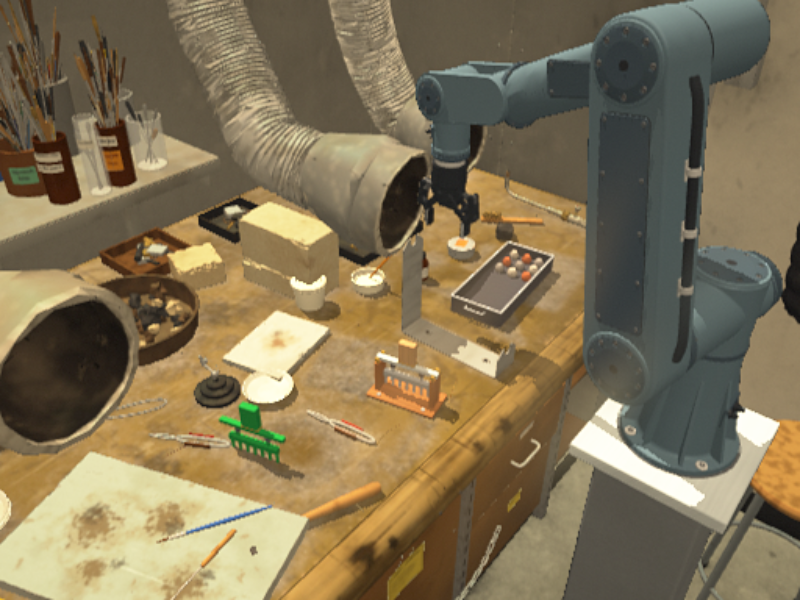

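View pics/sideb.png

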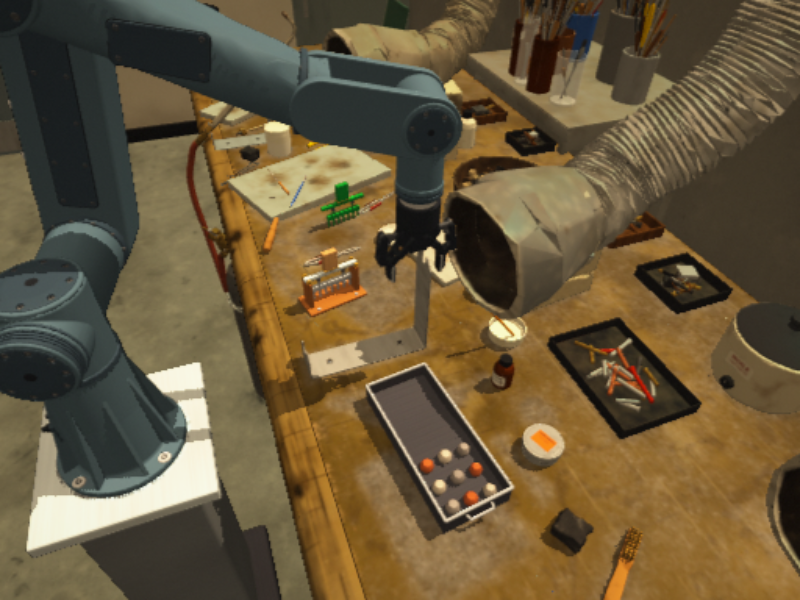

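The side picture shows the tray at (440,445), with lumps at its lower end. The bracket strip is at (365,350) and the rake in its wooden stand at (332,285). In the scene picture these are at (502,280), (460,345) and (408,375).

There are two rake candidates. One is in the wooden stand with a pale grip, at scene (408,352) and side (330,258). The other is all green, at scene (250,415) and side (342,190). The first is the one meant: it has a wooden grip and aluminium bar and hangs in the stand. I'll confirm it in one enlarged crop.

```bash
cat > h.py <<'E'
import numpy as np, cv2
from scipy.spatial.transform import Rotation as R
from bench import sensors, vision
def cam(n,o=None):
    m=vision.camera_model(n); K=m['K']
    if n=='wrist':
        w,x,y,z=o['eef_rot']; T=np.eye(4);T[:3,:3]=R.from_quat([x,y,z,w]).as_matrix();T[:3,3]=o['eef_pos']
        return K,np.linalg.inv(T@m['hand_eye'])
    return K,m['extrinsics']
def ray(c,p):
    K,E=c; p=np.atleast_2d(p).astype(float)
    d=np.c_[p,np.ones(len(p))]@np.linalg.inv(K).T@E[:3,:3]
    return -E[:3,:3].T@E[:3,3],d
def plane(c,p,z):
    o,d=ray(c,p); return o+d*((z-o[2])/d[:,2])[:,None]
def tri(c1,p1,c2,p2):
    o1,d1=ray(c1,p1);o2,d2=ray(c2,p2); d1=d1[0];d2=d2[0]
    s=np.linalg.lstsq(np.c_[d1,-d2],o2-o1,rcond=None)[0]
    a,b=o1+s[0]*d1,o2+s[1]*d2; return (a+b)/2,np.linalg.norm(a-b)
E
python3 - <<'E'
from h import *
a=cv2.imread('pics/scene0.png');b=cv2.imread('pics/side0.png')
A=cv2.resize(a[210:270,230:330],(400,240),interpolation=cv2.INTER_CUBIC)   # x4
B=cv2.resize(b[150:210,180:280],(400,240),interpolation=cv2.INTER_CUBIC)
C=cv2.resize(b[225:345,225:335],(390,426),interpolation=cv2.INTER_CUBIC)[:360]
D=cv2.resize(a[150:205,280:360],(400,275),interpolation=cv2.INTER_CUBIC)
out=np.zeros((600,800,3),np.uint8); out[:240,:400]=A; out[:240,400:]=B; out[240:600,:390]=C; out[240:515,400:]=D
cv2.imwrite('pics/crop.png',out)
c=cam('side')
p=np.array([[368,383],[425,366],[512,487],[443,522]])*.64
print(plane(c,p,.044))
E
```

```text
[[ 0.45848517 -0.05680493  0.044     ]
 [ 0.58108133 -0.05480486  0.044     ]
 [ 0.61516382 -0.35170542  0.044     ]
 [ 0.48170016 -0.36637442  0.044     ]]
```

View pics/crop.png

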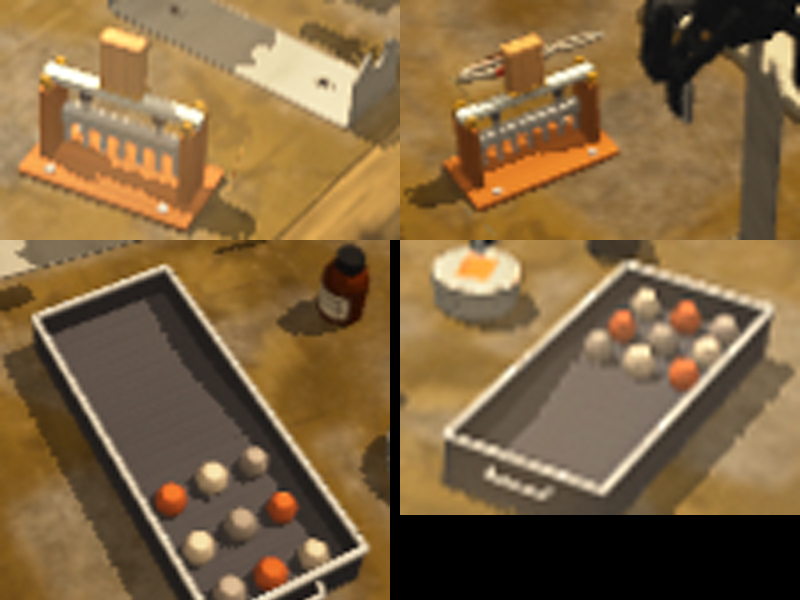

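The enlarged crop confirms the rake: grip top at scene px (261,219.5) and side px (210.5,161), brass-cheeked stand below it, not green. The tray rim is clear, with lumps at the -y world end and the bare end toward +y.

Run:
```python
from h import *
s=cam('scene');d=cam('side')
f=lambda x,y:(230+x/4,210+y/4); g=lambda x,y:(180+(x-400)/4,150+y/4)
for n,p,q in [('griptop',f(124,38),g(522,44)),('barL/R?',f(45,71),g(597,88)),('barother',f(203,108),g(460,111)),
 ('baseA',f(20,170),g(618,150)),('baseB',f(185,226),g(484,208))]:
    print(n,tri(s,p,d,q))
    print('   same-order?')
for n,p in [('griptop',f(124,38))]: print(plane(s,p,.142))
print(plane(d,g(522,44),.142))
# base corners z~0.01 
print('base scene',plane(s,[f(20,170),f(185,226),f(224,183)],.008))
print('base side',plane(d,[g(484,208),g(618,150),g(445,170)],.008))
k=lambda x,y:(225+x*110/390,225+(y-240)*120/426)
print('rim side',plane(d,[k(34,318),k(167,268),k(366,548)],.044))
m=lambda x,y:(280+(x-400)/5,150+(y-240)/5)
print('rim scene',plane(s,[m(447,436),m(604,492),m(773,308),m(628,265)],.044))
```

```text
griptop (array([0.47172815, 0.25809256, 0.13845716]), np.float64(0.002208447986969478))
   same-order?
barL/R? (array([0.54292111, 0.2633311 , 0.06911287]), np.float64(0.00617526315595504))
   same-order?
barother (array([0.40719351, 0.24131072, 0.09307269]), np.float64(0.002510467894977394))
   same-order?
baseA (array([ 0.56213076,  0.27993261, -0.03193172]), np.float64(0.0038521264127881405))
   same-order?
baseB (array([ 0.41704999,  0.2449543 , -0.03267794]), np.float64(0.004281473710209779))
   same-order?
[[0.46757516 0.26200833 0.142     ]]
[[0.47182874 0.25437527 0.142     ]]
base scene [[0.53008979 0.31320479 0.008     ]
 [0.39011404 0.28002929 0.008     ]
 [0.39562816 0.22140085 0.008     ]]
base side [[0.41223538 0.20365265 0.008     ]
 [0.55099071 0.23794674 0.008     ]
 [0.39078514 0.26579845 0.008     ]]
rim side [[ 0.4535393  -0.06269777  0.044     ]
 [ 0.58358287 -0.04967899  0.044     ]
 [ 0.6164097  -0.35241356  0.044     ]]
rim scene [[ 0.57764139 -0.0470396   0.044     ]
 [ 0.44934685 -0.06146683  0.044     ]
 [ 0.4827657  -0.36800815  0.044     ]
 [ 0.61032919 -0.35125422  0.044     ]]
```

>>> carry_out(
  deltas="0 -40 -30 0 0 0.17 0; 20 -80 -40 0 0 0.34 0; 60 -105 -40 0 0 0.51 0; 100 -105 -40 0 0 0.68 0; 145 -105 -40 0 0 0.85 0; 190 -105 -35 0 0 1.02 0; 230 -105 -30 0 0 1.19 0; 258 -105 -30 0 0 1.333 0; 258 -105 -30 0 0 1.333 0; 258 -105 -30 0 0 1.333 0",
)

```text
time_s: 1.35
eef_pos: [0.4698, 0.2575, 0.2609]
eef_rot: [0.0, 0.993, 0.12, -0.0]
wrist_force: [-0.6, -0.4, 0.1]
opening: 0.997
grasp_force: 0.0
```

Run:
```python
from h import *
o=sensors.get_obs(); w=vision.camera('wrist'); cv2.imwrite('pics/w1.png',w)
print(o['time_s'],o['q'],o['eef_pos'],o['eef_rot'],o['wrist_force'])
cv2.imwrite('pics/w1b.png',cv2.resize(w,(768,576)))
```

```text
1.35 [ 2.79920702e-01  6.88006879e-02  1.67087349e+00 -4.68467009e-04
  1.40284353e+00  1.61082768e+00] [0.46979233 0.25746801 0.26090455] [ 3.01649059e-04  9.92810426e-01  1.19696241e-01 -4.19837693e-04] [-0.60864099 -0.42840741  0.06237423]
```

View pics/w1b.png

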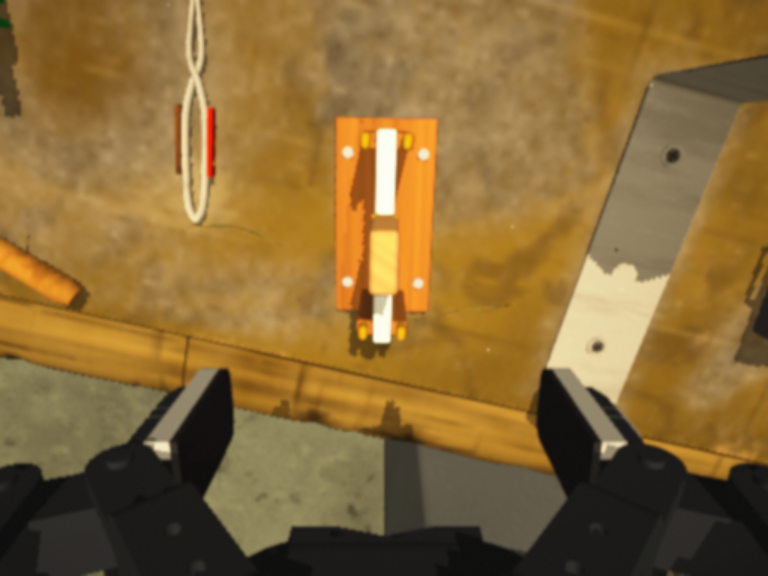

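The wrist view shows the rake: grip top at 768-px (384,261), bar from (387,128) to (382,343). The tweezers are at (195,110), and the bracket strip is on the right.

Run:
```python
from h import *
o=sensors.get_obs(); c=cam('wrist',o)
def pr(n,x): print(n,np.round(x,4))
g=plane(c,np.array([[384,229],[384,293],[371,261],[397.5,261]])/1.5,.142); pr('grip',g); pr('ctr',g.mean(0))
b=plane(c,np.array([[387,128],[382,343]])/1.5,.088); pr('bar',b); v=b[0]-b[1]; pr('ctr,len,ang',[*b.mean(0)[:2],np.linalg.norm(v),np.degrees(np.arctan2(v[1],v[0]))])
gc=b.mean(0)
# check calibration from fixed cams: project grip top
for n in ['scene','side']:
    K,E=cam(n); p=np.array([*g.mean(0)[:2],.142]); q=K@(E[:3,:3]@p+E[:3,3]); pr(n,q[:2]/q[2])
w,x,y,z=o['eef_rot']; T=R.from_quat([x,y,z,w]).as_matrix(); pr('T',T); pr('toolangx',np.degrees(np.arctan2(T[1,0],T[0,0])))
for t in (b.mean(0),g.mean(0)): pr('d',T.T@(np.r_[t[:2],.11]-o['eef_pos'])*1000)
# bracket corners 768: plate base etc
pr('strip',plane(c,np.array([[650,85],[590,258],[550,385],[735,105],[622,405]])/1.5,.003))
```

```text
grip [[0.4909 0.2625 0.142 ]
 [0.4574 0.2543 0.142 ]
 [0.4729 0.2651 0.142 ]
 [0.4761 0.2517 0.142 ]]
ctr [0.4743 0.2584 0.142 ]
bar [[0.539  0.2725 0.088 ]
 [0.406  0.2433 0.088 ]]
ctr,len,ang [ 0.4725  0.2579  0.1362 12.3842]
scene [260.0112 218.0595]
side [210.8865 160.2048]
T [[ 9.716e-01  2.366e-01 -5.000e-04]
 [ 2.366e-01 -9.716e-01 -5.000e-04]
 [-6.000e-04  4.000e-04 -1.000e+00]]
toolangx 13.6872
d [ 2.715700e+00 -1.282000e-01  1.510671e+02]
d [  4.6127  -0.1902 151.0659]
strip [[0.6125 0.094  0.003 ]
 [0.4801 0.0912 0.003 ]
 [0.3656 0.0854 0.003 ]
 [0.6144 0.0283 0.003 ]
 [0.3621 0.0183 0.003 ]]
```

>>> carry_out(
  deltas="4 0 50 0 0 0.014 0; 4 0 100 0 0 0.014 0; 4 0 140 0 0 0.014 0; 4 0 162 0 0 0.014 0; 4 0 162 0 0 0.014 0; 4 0 162 0 0 0.014 1; 4 0 162 0 0 0.014 1; 4 0 162 0 0 0.014 1; 4 0 162 0 0 0.014 1; 4 0 162 0 0 0.014 1; 4 0 162 0 0 0.014 1; 4 0 162 0 0 0.014 1",
)

```text
time_s: 2.9
eef_pos: [0.4743, 0.2592, 0.1001]
eef_rot: [-0.0, 0.994, 0.112, 0.001]
wrist_force: [-2.1, -0.5, 5.6]
opening: 0.181
grasp_force: 58.9
```

>>> carry_out(
  deltas="0 0 -25 0 0 0 1; 0 0 -60 0 0 0 1; 0 0 -100 0 0 0 1; -10 25 -112 0 0 0 1; -25 70 -112 0 0 0.02 1; -40 120 -112 0 0 0.04 1; -50 170 -112 0 0 0.06 1; -52 220 -112 0 0 0.08 1; -54 270 -112 0 0 0.1 1; -55 320 -112 0 0 0.116 1; -55 360 -112 0 0 0.116 1; -55 380 -112 0 0 0.116 1",
)

```text
time_s: 4.4
eef_pos: [0.5044, -0.1255, 0.2106]
eef_rot: [-0.0, 0.999, 0.053, -0.001]
wrist_force: [0.1, -0.6, -1.2]
opening: 0.177
grasp_force: 58.8
```

>>> carry_out(
  deltas="0 0 0 0 0 0 1; 0 0 0 0 0 0 1",
)

```text
time_s: 4.65
eef_pos: [0.5042, -0.1225, 0.2109]
eef_rot: [-0.001, 0.999, 0.054, -0.0]
wrist_force: [-1.0, 0.2, -1.2]
opening: 0.179
grasp_force: 58.8
```

Run:
```python
from h import *
o=sensors.get_obs(); print(o['time_s'],o['eef_pos'],o['eef_rot'],o['wrist_force'],o['q'])
s=vision.camera('side'); w=vision.camera('wrist'); sc=vision.camera('scene')
cv2.imwrite('pics/s2.png',s);cv2.imwrite('pics/w2.png',w);cv2.imwrite('pics/sc2.png',sc)
out=np.zeros((576,800,3),np.uint8)
out[:420,:400]=cv2.resize(s[210:350,215:348],(400,420),interpolation=cv2.INTER_CUBIC)
out[:300,400:]=cv2.resize(w,(400,300),interpolation=cv2.INTER_AREA)
cv2.imwrite('pics/c2.png',out)
d=cam('side'); k=lambda x,y:(225+x*110/390,225+(y-240)*120/426)
P=plane(d,[k(*p) for p in [(171,499),(212,477),(254,462),(200,547),(240,525),(282,507),(230,588),(271,573),(314,551)]],.027)[:,:2]-[.532,-.2074]
a=np.radians(96.2); X=np.array([np.cos(a),np.sin(a)]);Y=np.array([-X[1],X[0]]); print(np.round(1000*np.c_[P@X,P@Y]))
```

```text
4.65 [ 0.50419697 -0.12254269  0.21087681] [-5.37961869e-04  9.98526853e-01  5.42551842e-02 -4.57072167e-04] [-1.01578607  0.24759253 -1.1684174 ] [-4.67749877e-01  7.55982536e-02  1.76717803e+00  4.94800233e-04
  1.30014529e+00  9.94350142e-01]
[[ -45.   36.]
 [ -42.   -3.]
 [ -46.  -40.]
 [ -90.   36.]
 [ -88.   -1.]
 [ -89.  -38.]
 [-128.   32.]
 [-132.   -1.]
 [-131.  -40.]]
```

View pics/c2.png

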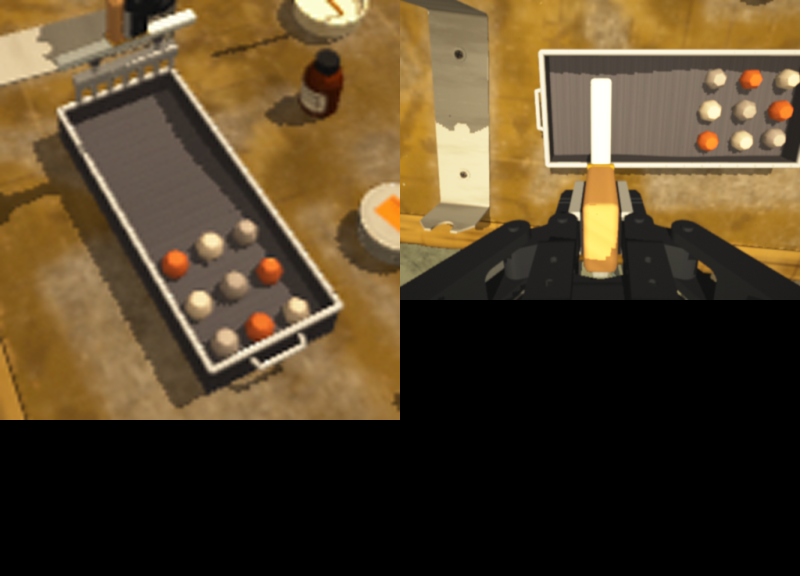

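The side crop shows the tray with three rows of three lumps, rake held above the bare end. In the wrist view the rim's +x end is at (541,51)–(546,167), with the rows at columns of about 708, 742 and 778.

Run:
```python
from h import *
import json
w=cv2.imread('pics/w2.png')
class O(dict):pass
o=dict(eef_pos=np.array([0.50419697,-0.12254269,0.21087681]),eef_rot=np.array([-5.37961869e-04,9.98526853e-01,5.42551842e-02,-4.57072167e-04]))
c=cam('wrist',o)
g=lambda x,y:((x-400)*1.28,y*1.28)
r=plane(c,[g(541,51),g(546,167),g(798,50),g(798,167)],.044)[:,:2]; print('rim',np.round(r,4))
a=np.radians(96.2)
for nm,v in [('far',r[0]-r[2]),('near',r[1]-r[3])]: print(nm,np.degrees(np.arctan2(v[1],v[0])))
X=np.array([np.cos(a),np.sin(a)]);Y=np.array([-X[1],X[0]])
ctr=(r[0]+r[1])/2-.154*X; print('ctr',ctr)
L=plane(c,[g(*p) for p in [(707,142),(710,110),(716,79),(742,141),(746,110),(751,78),(775,139),(782,111),(789,78)]],.03)[:,:2]-ctr
print(np.round(1000*np.c_[L@X,L@Y]))
hsv=cv2.cvtColor(w,cv2.COLOR_BGR2HSV)
```

```text
rim [[ 0.5837 -0.0491]
 [ 0.4499 -0.0613]
 [ 0.6148 -0.3249]
 [ 0.4836 -0.368 ]]
far 96.44158208938742
near 96.27069786225049
ctr [ 0.53343524 -0.20832603]
[[ -44.   39.]
 [ -43.   -1.]
 [ -46.  -37.]
 [ -87.   38.]
 [ -86.   -1.]
 [ -86.  -38.]
 [-128.   35.]
 [-130.    0.]
 [-130.  -38.]]
```

>>> carry_out(
  deltas="5 40 10 0 0 0 1; 10 85 20 0 0 0 1; 15 125 40 0 0 0 1; 19 150 60 0 0 0 1; 19 153 75 0 0 0 1; 19 153 90 0 0 0 1; 19 153 101 0 0 0 1; 19 153 103 0 0 0 1; 19 153 103 0 0 0 1; 19 153 103 0 0 0 1",
)

```text
time_s: 6.05
eef_pos: [0.5404, -0.274, 0.1091]
eef_rot: [0.0, 0.999, 0.054, 0.001]
wrist_force: [-0.9, -0.1, -2.2]
opening: 0.182
grasp_force: 59.1
```

>>> carry_out(
  deltas="0 0 1 0 0 0 1; 0 0 2 0 0 0 1; 0 0 2 0 0 0 1",
)

```text
time_s: 6.42
eef_pos: [0.5399, -0.2738, 0.1062]
eef_rot: [-0.0, 0.999, 0.054, -0.0]
wrist_force: [-0.1, 0.0, -2.0]
opening: 0.178
grasp_force: 59.1
```

>>> carry_out(
  deltas="0 0 1 0 0 0 1; 0 0 2 0 0 0 1; 0 0 2 0 0 0 1",
)

```text
time_s: 6.8
eef_pos: [0.5399, -0.2738, 0.1041]
eef_rot: [-0.0, 0.999, 0.054, -0.0]
wrist_force: [-0.1, 0.2, -2.0]
opening: 0.18
grasp_force: 59.1
```

>>> carry_out(
  deltas="0 0 1 0 0 0 1; 0 0 2 0 0 0 1; 0 0 2 0 0 0 1",
)

```text
time_s: 7.18
eef_pos: [0.5399, -0.2738, 0.1022]
eef_rot: [-0.0, 0.999, 0.054, -0.0]
wrist_force: [0.8, 0.1, -1.7]
opening: 0.177
grasp_force: 59.2
```

>>> carry_out(
  deltas="0 0 1 0 0 0 1; 0 0 2 0 0 0 1; 0 0 2 0 0 0 1",
)

```text
time_s: 7.55
eef_pos: [0.54, -0.2739, 0.1003]
eef_rot: [-0.0, 0.999, 0.054, 0.0]
wrist_force: [-0.2, 0.1, -1.4]
opening: 0.176
grasp_force: 59.3
```

>>> carry_out(
  deltas="0 0 1 0 0 0 1; 0 0 1 0 0 0 1; 0 0 1 0 0 0 1",
)

```text
time_s: 7.92
eef_pos: [0.5401, -0.2739, 0.0996]
eef_rot: [0.0, 0.999, 0.054, 0.0]
wrist_force: [-0.8, 1.3, 2.2]
opening: 0.181
grasp_force: 59.7
```

>>> carry_out(
  deltas="0 -5 0 0 0 0 1; 0 -10 0 0 0 0 1; 0 -12 0 0 0 0 1; 0 -12 0 0 0 0 1",
)

```text
time_s: 8.43
eef_pos: [0.5392, -0.2621, 0.0998]
eef_rot: [0.0, 0.999, 0.054, 0.001]
wrist_force: [0.1, -3.1, 3.3]
opening: 0.179
grasp_force: 59.9
```

>>> carry_out(
  deltas="0 -5 -0.5 0 0 0 1; 0 -10 -1 0 0 0 1; 0 -15 -1.3 0 0 0 1; 0 -15 -1.3 0 0 0 1",
)

```text
time_s: 8.93
eef_pos: [0.5371, -0.2462, 0.1006]
eef_rot: [-0.0, 0.999, 0.054, 0.0]
wrist_force: [0.3, -2.3, 4.1]
opening: 0.182
grasp_force: 60.1
```

>>> carry_out(
  deltas="0 -5 -1 0 0 0 1; 0 -10 -1.8 0 0 0 1; 0 -15 -2.5 0 0 0 1; 0 -15 -2.5 0 0 0 1",
)

```text
time_s: 9.43
eef_pos: [0.5348, -0.2305, 0.1024]
eef_rot: [-0.001, 0.999, 0.054, -0.001]
wrist_force: [0.7, 0.5, 1.5]
opening: 0.181
grasp_force: 59.6
```

>>> carry_out(
  deltas="0 -5 0 0 0 0 1; 0 -10 0 0 0 0 1; 0 -15 0 0 0 0 1; 0 -15 0 0 0 0 1",
)

```text
time_s: 9.93
eef_pos: [0.5332, -0.216, 0.1024]
eef_rot: [-0.001, 0.999, 0.054, -0.001]
wrist_force: [-0.4, -0.2, -1.3]
opening: 0.182
grasp_force: 59.2
```

>>> carry_out(
  deltas="0 -1 1 0 0 0 1; 0 -3 2 0 0 0 1; 0 -3 2 0 0 0 1",
)

```text
time_s: 10.3
eef_pos: [0.5337, -0.2145, 0.1015]
eef_rot: [0.0, 0.999, 0.054, 0.0]
wrist_force: [-0.3, -1.7, 2.2]
opening: 0.176
grasp_force: 59.7
```

>>> carry_out(
  deltas="0 -5 0.6 0 0 0 1; 0 -10 1.2 0 0 0 1; 0 -15 2 0 0 0 1; 0 -15 2 0 0 0 1",
)

```text
time_s: 10.8
eef_pos: [0.532, -0.1983, 0.0991]
eef_rot: [-0.0, 0.999, 0.054, 0.0]
wrist_force: [1.9, -0.1, 2.8]
opening: 0.176
grasp_force: 59.9
```

>>> carry_out(
  deltas="0 -5 0.6 0 0 0 1; 0 -10 1.2 0 0 0 1; 0 -15 1.7 0 0 0 1; 0 -15 1.7 0 0 0 1",
)

```text
time_s: 11.3
eef_pos: [0.53, -0.1832, 0.0971]
eef_rot: [-0.001, 0.999, 0.054, -0.0]
wrist_force: [1.0, 0.3, 2.9]
opening: 0.179
grasp_force: 59.8
```

x≈+25 mm, net about 4.9 N. I'll continue.

>>> carry_out(
  deltas="0 -5 0.5 0 0 0 1; 0 -10 1 0 0 0 1; 0 -15 1.4 0 0 0 1; 0 -15 1.4 0 0 0 1",
)

```text
time_s: 11.8
eef_pos: [0.5283, -0.1683, 0.0956]
eef_rot: [-0.001, 0.999, 0.054, -0.0]
wrist_force: [0.2, 1.0, 1.2]
opening: 0.18
grasp_force: 59.7
```

>>> carry_out(
  deltas="0 -5 0.6 0 0 0 1; 0 -10 1 0 0 0 1; 0 -15 1.2 0 0 0 1; 0 -15 1.2 0 0 0 1",
)

```text
time_s: 12.3
eef_pos: [0.5266, -0.1534, 0.0944]
eef_rot: [-0.001, 0.999, 0.054, -0.001]
wrist_force: [0.5, 2.0, -0.8]
opening: 0.18
grasp_force: 59.4
```

>>> carry_out(
  deltas="0 -2 1 0 0 0 1; 0 -6 1.8 0 0 0 1; 0 -12 2.2 0 0 0 1; 0 -12 2.2 0 0 0 1",
)

```text
time_s: 12.8
eef_pos: [0.5259, -0.1419, 0.0927]
eef_rot: [-0.0, 0.999, 0.054, 0.0]
wrist_force: [0.5, -0.2, 2.4]
opening: 0.18
grasp_force: 59.7
```

>>> carry_out(
  deltas="0 -5 0.2 0 0 0 1; 0 -10 0.3 0 0 0 1; 0 -16 0.3 0 0 0 1; 0 -16 0.3 0 0 0 1",
)

```text
time_s: 13.3
eef_pos: [0.5238, -0.1257, 0.0922]
eef_rot: [-0.001, 0.999, 0.054, -0.0]
wrist_force: [-0.2, -0.5, 1.5]
opening: 0.177
grasp_force: 59.7
```

Run:
```python
from h import *
s=vision.camera('side'); w=vision.camera('wrist'); sc=vision.camera('scene')
out=np.zeros((480,800,3),np.uint8)
out[:420,:400]=cv2.resize(s[210:350,215:348],(400,420),interpolation=cv2.INTER_CUBIC)
out[:300,400:]=cv2.resize(sc[140:215,265:365],(400,300),interpolation=cv2.INTER_CUBIC)
cv2.imwrite('pics/c3.png',out)
```

```text
(no output)
```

View pics/c3.png

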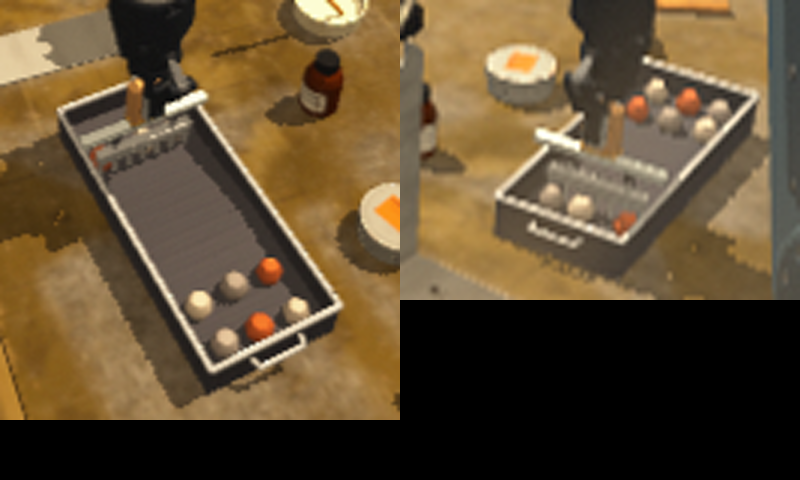

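The side and scene crops show row 3 raked to the bare end, just beyond the comb. Rows 1 and 2 haven't moved. Next is a second stroke: set in behind row 2 (x≈-108) and draw it to the middle.

>>> carry_out(
  deltas="0 1 -25 0 0 0 1; 0 1 -55 0 0 0 1; 0 20 -60 0 0 0 1; 0 65 -60 0 0 0 1; 0 115 -60 0 0 0 1; 0 160 -60 0 0 0 1; 0 185 -60 0 0 0 1; 0 190 -50 0 0 0 1; 0 190 -30 0 0 0 1; 0 190 -15 0 0 0 1; 0 190 -14 0 0 0 1; 0 190 -14 0 0 0 1",
)

```text
time_s: 14.95
eef_pos: [0.5447, -0.315, 0.1063]
eef_rot: [-0.0, 0.999, 0.054, 0.0]
wrist_force: [0.6, -0.7, -1.5]
opening: 0.18
grasp_force: 59.6
```

>>> carry_out(
  deltas="0 0 1 0 0 0 1; 0 0 2 0 0 0 1; 0 0 2 0 0 0 1",
)

```text
time_s: 15.32
eef_pos: [0.5446, -0.3157, 0.1046]
eef_rot: [0.0, 0.999, 0.054, 0.0]
wrist_force: [0.6, -0.6, -1.3]
opening: 0.178
grasp_force: 59.6
```

>>> carry_out(
  deltas="0 0 1 0 0 0 1; 0 0 2 0 0 0 1; 0 0 2 0 0 0 1",
)

```text
time_s: 15.7
eef_pos: [0.5444, -0.3155, 0.1021]
eef_rot: [-0.0, 0.999, 0.054, -0.0]
wrist_force: [0.8, -0.4, -0.6]
opening: 0.182
grasp_force: 59.6
```

>>> carry_out(
  deltas="0 0 1 0 0 0 1; 0 0 1 0 0 0 1; 0 0 1 0 0 0 1",
)

```text
time_s: 16.08
eef_pos: [0.5445, -0.3156, 0.1013]
eef_rot: [-0.0, 0.999, 0.054, -0.0]
wrist_force: [0.2, 0.3, -2.2]
opening: 0.184
grasp_force: 59.6
```

>>> carry_out(
  deltas="0 -5 1 0 0 0 1; 0 -10 1 0 0 0 1; 0 -15 1 0 0 0 1; 0 -20 0.5 0 0 0 1; 0 -25 0 0 0 0 1; 0 -30 0 0 0 0 1; 0 -35 0 0 0 0 1; 0 -40 0 0 0 0 1; 0 -40 0 0 0 0 1",
)

```text
time_s: 17.2
eef_pos: [0.5402, -0.2754, 0.1013]
eef_rot: [-0.0, 0.999, 0.054, 0.0]
wrist_force: [-0.2, -0.3, -1.3]
opening: 0.179
grasp_force: 59.6
```

>>> carry_out(
  deltas="0 -5 -0.3 0 0 0 1; 0 -10 -0.8 0 0 0 1; 0 -15 -1.3 0 0 0 1; 0 -20 -1.8 0 0 0 1; 0 -25 -2.2 0 0 0 1; 0 -30 -2.6 0 0 0 1; 0 -35 -3 0 0 0 1; 0 -40 -3.2 0 0 0 1; 0 -45 -3.4 0 0 0 1; 0 -51 -3.4 0 0 0 1; 0 -51 -3.4 0 0 0 1",
)

```text
time_s: 18.58
eef_pos: [0.5346, -0.2245, 0.1046]
eef_rot: [-0.0, 0.999, 0.054, -0.0]
wrist_force: [1.3, -0.6, -2.3]
opening: 0.177
grasp_force: 59.6
```

>>> carry_out(
  deltas="0 2 -20 0 0 0 1; 0 2 -50 0 0 0 1; 0 2 -90 0 0 0 1; 0 2 -107 0 0 0 1; 0 -40 -107 0 0 0 1; 0 -80 -107 0 0 0 1; 0 -80 -107 0 0 0 1; 0 -80 -107 0 0 0 1",
)

```text
time_s: 19.58
eef_pos: [0.5261, -0.1459, 0.2113]
eef_rot: [0.0, 0.999, 0.054, -0.0]
wrist_force: [-0.2, -1.0, -1.6]
opening: 0.179
grasp_force: 59.7
```

Run:
```python
from h import *
o=sensors.get_obs(); print(o['time_s'],o['eef_pos'],o['eef_rot'],o['wrist_force'])
s=vision.camera('side'); w=vision.camera('wrist'); sc=vision.camera('scene')
cv2.imwrite('pics/w4.png',w)
out=np.zeros((480,800,3),np.uint8)
out[:420,:400]=cv2.resize(s[210:350,215:348],(400,420),interpolation=cv2.INTER_CUBIC)
out[:300,400:]=cv2.resize(sc[140:215,265:365],(400,300),interpolation=cv2.INTER_CUBIC)
cv2.imwrite('pics/c4.png',out)
```

```text
19.575 [ 0.52605581 -0.14585722  0.21127582] [ 1.25216291e-04  9.98537811e-01  5.40572891e-02 -1.83022181e-04] [-0.15438113 -0.96551709 -1.60310714]
```

View pics/c4.png

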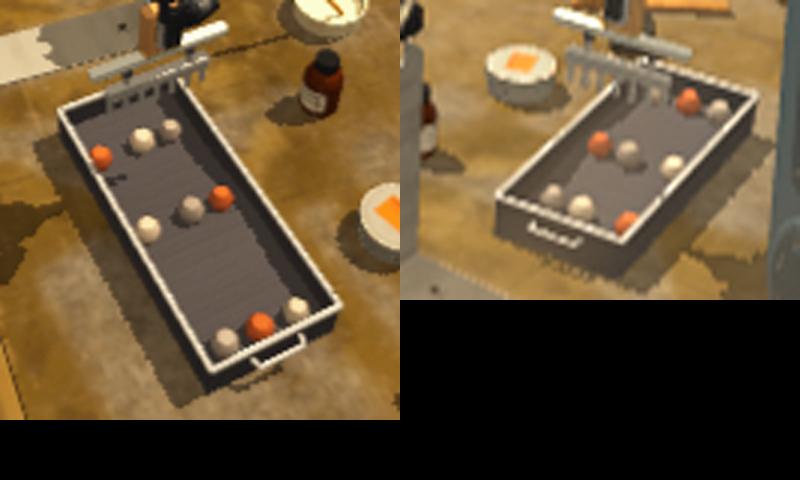

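The side crop shows all three rows spread out: far row at (101,157), (142,140), (171,128); middle row at (148,229), (191,208), (221,197); the last row still at the full end. All lie in one layer. Next I work out the way back to the stand.

Run:
```python
from h import *
o=sensors.get_obs()
w,x,y,z=o['eef_rot']; T=R.from_quat([x,y,z,w]).as_matrix()
print('d',T.T@(np.array([.4743,.2592,.2113])-o['eef_pos'])*1000)
d=cam('side'); g=lambda x,y:(215+x*133/400,210+y/3)
P=plane(d,[g(*p) for p in [(101,157),(142,140),(171,128),(148,229),(191,208),(221,197)]],.027)[:,:2]-[.5328,-.2079]
a=np.radians(96.3); X=np.array([np.cos(a),np.sin(a)]);Y=np.array([-X[1],X[0]]); print(np.round(1000*np.c_[P@X,P@Y]))
```

```text
d [-8.31445070e+00 -4.08974776e+02  1.02621257e-01]
[[ 94.  44.]
 [ 94.  -2.]
 [ 94. -36.]
 [ -0.  41.]
 [  1.  -6.]
 [ -1. -39.]]
```

>>> carry_out(
  deltas="-10 -30 0 0 0 0 1; -25 -75 0 0 0 0 1; -40 -120 0 0 0 -0.02 1; -40 -165 0 0 0 -0.04 1; -40 -210 0 0 0 -0.06 1; -38 -255 0 0 0 -0.08 1; -30 -300 0 0 0 -0.1 1; -20 -345 0 0 0 -0.116 1; -12 -385 0 0 0 -0.116 1; -8 -409 0 0 0 -0.116 1; -8 -409 0 0 0 -0.116 1; -8 -409 0 0 0 -0.116 1",
)

```text
time_s: 21.22
eef_pos: [0.4744, 0.2593, 0.2114]
eef_rot: [0.0, 0.994, 0.111, -0.0]
wrist_force: [0.2, -0.7, -1.6]
opening: 0.181
grasp_force: 59.8
```

Run:
```python
from h import *
o=sensors.get_obs(); print(o['time_s'],o['eef_pos'],o['eef_rot'],o['wrist_force'])
w,x,y,z=o['eef_rot']; T=R.from_quat([x,y,z,w]).as_matrix()
print('d',T.T@(np.array([.4743,.2592,.1001])-o['eef_pos'])*1000, 'yaw',np.degrees(2*np.arctan2(y,x)))
```

```text
21.225 [0.47435296 0.25930529 0.21140855] [ 2.76049750e-04  9.93779274e-01  1.11367035e-01 -2.50341125e-04] [ 0.15532333 -0.71866091 -1.57968334]
d [-1.27257526e-02  3.60924221e-02  1.11308609e+02] yaw 12.788251143081407
```

>>> carry_out(
  deltas="0 0 30 0 0 0 1; 0 0 60 0 0 0 1; 0 0 80 0 0 0 1; 0 0 92 0 0 0 1; 0 0 97 0 0 0 1; 0 0 102 0 0 0 1; 0 0 106 0 0 0 1; 0 0 109 0 0 0 1; 0 0 109 0 0 0 1",
)

```text
time_s: 22.35
eef_pos: [0.474, 0.2602, 0.1026]
eef_rot: [0.0, 0.994, 0.112, -0.0]
wrist_force: [-0.1, -0.1, -1.9]
opening: 0.182
grasp_force: 59.8
```

>>> carry_out(
  deltas="0 0 1 0 0 0 1; 0 0 2 0 0 0 1; 0 0 2 0 0 0 1",
)

```text
time_s: 22.72
eef_pos: [0.4741, 0.2602, 0.1006]
eef_rot: [0.0, 0.994, 0.112, -0.0]
wrist_force: [-0.2, -0.1, -2.3]
opening: 0.18
grasp_force: 59.8
```

>>> carry_out(
  deltas="0 0 1 0 0 0 1; 0 0 1 0 0 0 1",
)

```text
time_s: 22.98
eef_pos: [0.4742, 0.2602, 0.1001]
eef_rot: [-0.0, 0.994, 0.112, 0.0]
wrist_force: [-2.3, -0.9, 1.8]
opening: 0.181
grasp_force: 60.4
```

Seated: the upward force appears at the original height. Now I release slowly, rise and look.

>>> carry_out(
  deltas="0 0 0 0 0 0 0.6; 0 0 0 0 0 0 0.3; 0 0 0 0 0 0 0; 0 0 0 0 0 0 0; 0 0 0 0 0 0 0; 0 0 0 0 0 0 0; 0 0 0 0 0 0 0; 0 0 -20 0 0 0 0; 0 0 -60 0 0 0 0; 0 0 -110 0 0 0 0; 0 0 -150 0 0 0 0; 0 0 -150 0 0 0 0",
)

```text
time_s: 24.48
eef_pos: [0.4763, 0.2609, 0.2539]
eef_rot: [-0.001, 0.994, 0.112, 0.004]
wrist_force: [-0.4, -0.5, -0.5]
opening: 0.997
grasp_force: 0.0
```

Run:
```python
from h import *
o=sensors.get_obs(); print(o['time_s'],o['eef_pos'],o['opening'],o['wrist_force'])
s=vision.camera('side'); w=vision.camera('wrist'); sc=vision.camera('scene')
out=np.zeros((600,800,3),np.uint8)
out[:300,:400]=cv2.resize(w,(400,300),interpolation=cv2.INTER_AREA)
out[:240,400:]=cv2.resize(s[150:210,180:280],(400,240),interpolation=cv2.INTER_CUBIC)
out[300:540,:400]=cv2.resize(sc[210:270,230:330],(400,240),interpolation=cv2.INTER_CUBIC)
out[240:600,400:]=cv2.resize(s[210:350,200:355],(400,360),interpolation=cv2.INTER_CUBIC)
cv2.imwrite('pics/c5.png',out)
```

```text
24.475 [0.47628223 0.26087588 0.25394017] 0.9974118212686759 [-0.38577004 -0.45243923 -0.47561093]
```

View pics/c5.png

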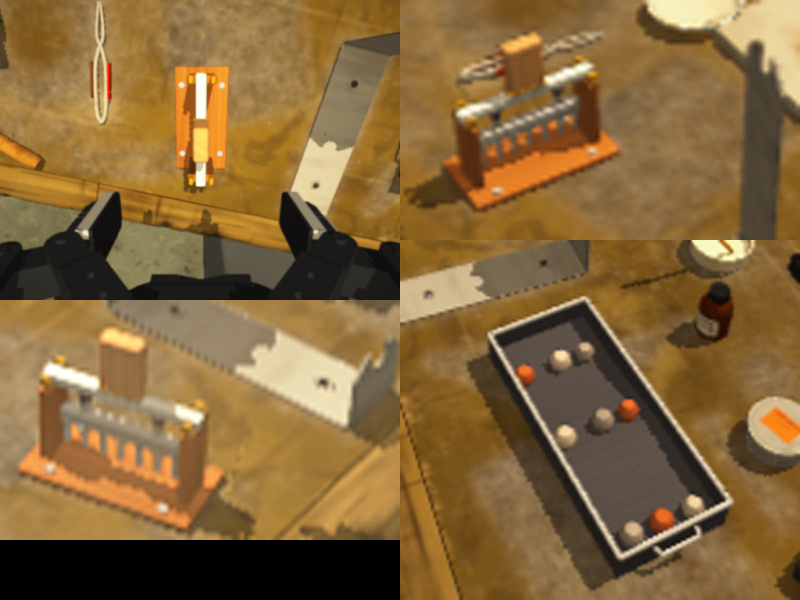

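The rake hangs in its stand as it did at the start: grip at wrist (200,140) and side (522,60). The lumps lie in three rows of three, and the bottle, tin and tweezers haven't moved. I'm handing it in.

```bash
python3 -c "
from bench import ctrl
print(ctrl.hand_in())"
```

```text
the job is handed in; nothing more can be done
None
```

I raked the lumps into three rows of three in a single layer (tray x about -130, 0 and +94 mm; the first row stayed at the end wall), hung the rake back in its stand, left the bottle, tin and tweezers in place, and handed the job in at about 24.5 s; no verdict came back.

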